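# Hold the spice mill's bayonet lid at half turn

### The arm

A 6-joint arm with a two-finger parallel gripper is mounted at the origin on the work surface. World frame = base frame: x ahead of the robot, y to its left, z up, the work surface at z = 0. Lengths are in m, angles in degrees, forces in N, time in s.
With the tool pointing down it reaches from about 0.375 to 0.9 m from the base axis. Payload 3.1 kg.
Tool frame: the origin (TCP) lies on the centre line of the jaws, within the pads' length; the fingertips stand 22 mm ahead of it and the grasp point (between the pads) lies 3 mm ahead of it; z points along the fingers, y is the line along which they close (so a half turn about z gives the same grasp; the last joint's range is limited). The gripper opens to 87 mm and grips with 3 to 60 N. Pads are 19 mm wide; open, the fingers measure 117 mm over their backs; the gripper's body (75 mm by 190 mm) begins 51 mm behind the grasp point.
Start: joints at [-79.784, 30.224, 82.088, -0, 67.689, -10.227], TCP at [0.218, -0.586, 0.245] pointing down, gripper open.
Joint ranges: [-176.69, 176.69], [-43.24, 126.21], [12.49, 139.97], [-82, 262], [0, 151.66], [-163.58, 163.58]. Speed limits (degrees/s): [159.86, 159.86, 180, 180, 180, 180].

### API

Orientations are given as a 3x3 rotation matrix whose columns are the frame's x, y, z axes.
In Python, from rig import * gives the robot as it stands.
- The arm moves only by the shell command python3 -m jog 'ROWS'. ROWS is text: rows parted by semicolons, each of 7 numbers parted by spaces: the shift along the tool's x, y, z in mm, then the turn, a rotation vector about the tool's x, y, z in rad, then the finger opening in mm, from 0 to 87. In form: tx ty tz ax ay az fingers; .... A call has 1 to 12 rows; each row shifts and turns the commanded pose from where the row before left it, along the tool's axes as they then stand; what a row does not reach is not made up. A row lasts 1/8 s, in which the tool goes at most 62.5 mm and 10.7 degrees, less where a joint would pass 70% of its speed; a pose out of reach is approached as far as the arm can. A call with a gripper value outside its range is refused whole. The fingers move at their own pace and stop on an object; the grip force is fixed at half the most. Time passes only in rows, so rows that do not move let the fingers close. It gives the time, the measured TCP pose, the force, the opening and the grip force at its end, in the units of the state.
- read_state(): the state, without advancing time (a new reading comes with each control period).
- capture(name): name is "side" or "top" or "wrist"; returns a dict with "color" (400x640x3 uint8, red, green, blue), "camera_matrix" (3x3 intrinsics, pixels), "distortion" ([k1, k2, p1, p2, k3] as OpenCV has them; the pictures are not rectified), "R" (3x3) and "t" (3): a world point X has camera coordinates R X + t. Camera axes: x right, y down, z forward; pixel columns grow to the right and rows downward; lengths in m; the calibration is good to about 2 mm. A picture is of the moment at which its call begins. There is no depth.
- hand_in(): hands the job in; it is judged then, once.
Trained networks look in the newest picture that a camera, given by its name, has taken for a name from the list of things; names that differ only in an ending like _2 or _b are one class to them, and where a whole thing is asked for, a point or a joint stands for the part that bears it (a point fixed in the world has none). Each returns a list of dicts, best first, with "conf" (0 to 1); they miss things now and then, are a little off and sometimes report something else, mostly with a low value. They report only what shows in the picture. A call takes as long as a camera call. They do not tell look-alikes from the thing itself.
- find_in(camera, target): "at" ([x, y, z] in m, in world coordinates, good to about 4 mm: the middle of the surface that is visible of it).
- trace(camera, target): "pixels" (400x640 bool, what is visible of it).
- place_of(camera, target): "at" ([x, y, z] in m, in world coordinates, good to about 4 mm: a listed point, or the origin of a listed thing).
The state is a dict: "time_s": time; "joint_positions": joint angles; "qvel": joint speeds; "tau": joint torques, N m; "position": TCP position; "tcp_rot": TCP orientation; "force": force on the tool from outside, world axes, zero at the start; "moment": the same for the moment, N m; "opening": opening from 0.0 (shut) to 1.0 (fully open); "grasp_force": force on a finger pad.
Only numpy, scipy, OpenCV 4.12 (cv2) and the standard library are available. Lean on these libraries where they do the work, as an engineer would, in place of code of your own. Each camera call takes 0.05 s, during which the arm holds its last target. There are 200 camera calls.

### The job

Set the spice mill by pressing its blue key fully down and then its yellow key, one at a time, and leave the red key alone. Then put the lid into the mill's mouth, its two lugs down through the two gaps, and turn it clockwise (seen from above) half of the way to the lock: its black pointers go from the green marks to the white marks, well short of the red marks where it clicks. The lid is sprung and turns back if let go, so finish while still gripping it there, steady and fully down; do not shift the other things on the table.

Things in the scene. Friction and masses are not known exactly. Their poses are not given: they have to be found in the camera images.
- mill: Spice mill, dark grey, fixed. Origin: centre of its underside on the table, on the axis of the round mouth; z up. Barrel 112 mm across (124 at the foot), rim 90 mm above the origin. A low deck, 36 mm high and 150 mm wide (y), reaches 150 mm from the axis towards the mill's -x and carries three keys.
- mill_mouth (a point): Centre of the mouth at rim height. The mouth is a 70 mm hole in an aluminium lip 5 mm thick (its top is the rim); the lip has two gaps about 18 mm wide, at the mill's own +x and -x, for the lid's lugs. The space under the lip is 86 mm across. Green marks on the rim stand at the gaps.
- mill_half (a point): The white half-turn mark on the rim, 50 mm from the axis, 0.65 rad clockwise (seen from above) of the green mark at the mill's +x; its twin lies across the mouth. Red marks for the lock stand 1.3 rad clockwise of the green ones.
- mill_deck (a point): Middle of the key row, on the deck's top, 105 mm from the mill's axis towards its -x; the row runs along the mill's y.
- lid: Bayonet lid, bone coloured, loose, at first upright on the table; about 0.15 kg. Origin: centre of its underside; z up. From below: plug 66 mm in diameter, z 0 to 12 mm, chamfered foot; disc 88 mm in diameter, z 12 to 18 mm, black pointers at its +x and -x; grip bar. Same after a half turn. Fully down, the disc rests on the rim and the origin is 78 mm above the mill's origin.
- lid_grip (a point): Middle of the grip bar, 34 mm above the lid's origin. Bar along the lid's x, 56 mm long, 16 mm wide (y), z 18 to 49 mm; pinch it across its width, from above.
- lid_lug (a point): Outer end of the steel lug at the lid's +x, 41 mm from its axis; a twin is at -x. Lugs are 12 mm wide (y), z 0 to 5 mm. If they miss the gaps the lid stays 12 mm too high.
- collar (a joint): Turn of the sprung collar in the mill, rad: 0 at rest, notches under the gaps; grows clockwise seen from above. The lid's lugs drop into its notches (2 mm play each side, 0.05 rad) and turn it. 0.65 is half turn (pointers at white marks); a latch resists from about 0.8 and clicks in at about 1.25. The spring turns it back: about 0.05 N m at 0, 0.13 N m at 0.65.
- key_blue_top (a point): Centre of the top of the blue key: round, 24 mm across, about 58 mm above the table, pressed straight down, spring, travel 6 mm, 1.5 N to start and 5 N fully down. Which of the three keys stands where on the deck varies; they are 44 mm apart.
- key_yellow_top (a point): Centre of the top of the yellow key, same make as the blue one.
- key_red_top (a point): Centre of the top of the red key, same make; not to be pressed.
- key_blue (a joint): Press of the blue key, m: 0 up, 0.006 fully down; springs back.
- key_yellow (a joint): Press of the yellow key, m: 0 up, 0.006 fully down; springs back.
- key_red (a joint): Press of the red key, m: 0 up, 0.006 fully down; springs back.
- mug: Blue mug, 80 mm across, 90 mm high, handle at its +y; stays where it is. Origin: centre of its underside.
- spice_jar: Amber glass jar with a steel cap, 56 mm across, 100 mm high; stays where it is. Origin: centre of its underside.
- pepper_pot: Turned dark wood pepper pot, 52 mm across, 112 mm high; stays where it is. Origin: centre of its underside.
- spoon: Wooden spoon lying flat along its x; stays where it is. Origin: on its axis line, underside.
- dish: Small white bowl, 90 mm across, 30 mm high; stays where it is. Origin: centre of its underside.
Not all that is in view belongs to the job. Leave any turquoise look-alike of the lid alone.

How it is judged (in metres and radians):
On the way, in this order (a step that is already met when the one before it is completed fails the run):
1. the blue key is pressed fully down, the others up (value of joint key_blue above 0.0045 m and value of joint each of key_yellow, key_red below 0.002 m), for 0.05 s.
2. then the yellow key is pressed fully down, the others up (value of joint key_yellow above 0.0045 m and value of joint each of key_blue, key_red below 0.002 m), for 0.05 s.
3. then the lid sits fully down in the mouth, not yet turned to half (z of lid in the frame of mill between 0.073 and 0.0815 m and horizontal distance between lid and mill below 0.004 m and angle between lid's own z axis and vertical below 0.08 rad and value of joint collar below 0.4 rad), for 0.1 s.
4. then the lid, gripped, is turned to half turn and held there (z of lid in the frame of mill between 0.073 and 0.0815 m and horizontal distance between lid and mill below 0.004 m and angle between lid's own z axis and vertical below 0.08 rad and value of joint collar between 0.48 and 0.8 rad and contact force between the fingers and lid above 2 N), for 0.5 s.
At the end, for the whole second after the job is handed in: The program ends holding: the lid is fully down in the mouth (origin 73 to 81.5 mm above the mill's, within 4 mm of its axis, tilt under 0.08 rad), the collar stands at half turn (0.48 to 0.80 rad) and still (under 0.15 rad/s), the fingers press on the lid with more than 2 N, and all keys are up (all of step 4 and value of joint each of key_blue, key_yellow, key_red below 0.002 m and velocity of joint collar between -0.15 and 0.15 rad/s); the arm keeps its last pose, push and grip.
It fails at once if the red key is pressed (value of joint key_red above 0.003 m).
It fails at once if blue and yellow keys pressed together (value of joint each of key_blue, key_yellow above 0.003 m).
It fails at once if the lid is turned on into the lock (value of joint collar above 1 rad).
It fails at once if another thing on the table is shifted by more than 30 mm (distance of any of mug, spice_jar, pepper_pot, spoon, dish from where it was at the start of the episode above 0.03 m).
It also fails if it takes over 58 s, if anything falls off the work surface, if the arm or the gripper's body presses on something with over 40 N, if the wrist force passes 120 N, or if a joint passes its speed limit or range.

## Working session

There is one attempt and no reset: what is moved stays moved. The work goes in short steps, Python scripts to look and compute and a shell command to move; the robot and the scene stay as the last step left them, time stands still between calls to the robot, and variables do not carry over. Pictures are saved under pics/ and viewed, at most 10 in all, crops included, and the job is handed in when it is done.

```bash
mkdir -p pics; ls
cat > h.py <<'E'
from rig import *
import numpy as np, cv2
def snap(n,f):
    c=capture(n); cv2.imwrite(f'pics/{f}.png',c['color'][:,:,::-1]); return c
def proj(c,X):
    p,_=cv2.projectPoints(np.float64(X).reshape(-1,1,3),cv2.Rodrigues(c['R'])[0],c['t'],c['camera_matrix'],np.float64(c['distortion']))
    return p.reshape(-1,2)
def ray(c,uv):
    n=cv2.undistortPoints(np.float64(uv).reshape(-1,1,2),c['camera_matrix'],np.float64(c['distortion'])).reshape(-1,2)
    d=np.c_[n,np.ones(len(n))]@c['R']; return -c['R'].T@c['t'],d
def atz(c,uv,z):
    o,d=ray(c,uv); return o+d*((z-o[2])/d[:,2])[:,None]
E
python3 - <<'E'
from h import *
np.set_printoptions(precision=4,suppress=True)
for n in("top","side"):
    c=snap(n,n+'0'); print(n,-c['R'].T@c['t'])
    for t in("mill_mouth","mill_half","mill_deck","lid","lid_grip","lid_lug","key_blue_top","key_yellow_top","key_red_top","mug","spice_jar","pepper_pot","spoon","dish"):
        print(t,[(np.round(r['at'],3).tolist(),round(r['conf'],2),proj(c,r['at']).round()[0].tolist()) for r in place_of(n,t)[:3]])
s=read_state();print(s['time_s'],s['tcp_rot'],s['opening'])
E
```

```text
pics
top [0.3147 0.0196 1.2261]
mill_mouth [([0.615, -0.15, 0.091], 0.85, [374.0, 163.0])]
mill_half [([0.658, -0.18, 0.092], 0.91, [384.0, 149.0])]
mill_deck [([0.508, -0.156, 0.039], 0.86, [374.0, 204.0])]
lid [([0.31, 0.257, 0.001], 0.94, [231.0, 273.0]), ([0.458, 0.25, 0.0], 0.84, [236.0, 222.0]), ([0.598, 0.284, 0.0], 0.55, [226.0, 176.0])]
lid_grip [([0.464, 0.255, 0.034], 0.95, [232.0, 219.0]), ([0.593, 0.281, 0.031], 0.8, [225.0, 175.0]), ([0.315, 0.251, 0.034], 0.75, [231.0, 272.0])]
lid_lug [([0.504, 0.235, 0.006], 0.88, [241.0, 207.0]), ([0.286, 0.283, 0.002], 0.86, [222.0, 282.0]), ([0.601, 0.32, 0.002], 0.69, [213.0, 175.0])]
key_blue_top [([0.513, -0.153, 0.057], 0.46, [374.0, 201.0])]
key_yellow_top [([0.51, -0.109, 0.063], 0.42, [359.0, 202.0])]
key_red_top [([0.516, -0.195, 0.059], 0.53, [389.0, 200.0]), ([0.614, -0.153, -0.002], 0.35, [371.0, 172.0])]
mug [([0.448, -0.44, -0.003], 0.83, [469.0, 227.0])]
spice_jar [([0.714, 0.089, 0.0], 0.74, [291.0, 139.0])]
pepper_pot [([0.583, 0.436, -0.002], 0.93, [175.0, 181.0]), ([0.459, 0.252, -0.001], 0.16, [235.0, 222.0])]
s
[... 1135 characters left out ...]
1, -0.196, 0.061], 0.57, [370.0, 238.0]), ([0.615, -0.15, -0.001], 0.55, [383.0, 235.0]), ([0.512, -0.153, 0.034], 0.45, [358.0, 239.0])]
mug [([0.443, -0.441, 0.004], 0.75, [427.0, 320.0]), ([0.51, -0.107, 0.055], 0.54, [346.0, 226.0]), ([0.462, 0.253, 0.03], 0.5, [258.0, 191.0])]
spice_jar [([0.716, 0.09, 0.002], 0.8, [351.0, 191.0])]
pepper_pot [([0.586, 0.43, -0.002], 0.74, [260.0, 170.0]), ([0.504, 0.234, 0.002], 0.73, [273.0, 196.0]), ([0.509, -0.106, 0.055], 0.31, [346.0, 226.0])]
spoon [([0.714, 0.092, 0.0], 0.19, [350.0, 192.0])]
dish [([0.666, -0.4, 0.001], 0.85, [469.0, 268.0])]
1.5 [[ 0.937   0.3493  0.    ]
 [ 0.3493 -0.937  -0.    ]
 [ 0.      0.     -1.    ]] 1.001493862756703
```

Run:
```python
import cv2
a=cv2.imread('pics/top0.png')
x=cv2.resize(a[150:300,150:310],None,fx=3.7,fy=3.7,interpolation=cv2.INTER_CUBIC)
y=cv2.resize(a[130:230,340:410],None,fx=5.5,fy=5.5,interpolation=cv2.INTER_CUBIC)
import numpy as np
h=max(x.shape[0],y.shape[0]); 
o=np.zeros((h,x.shape[1]+y.shape[1],3),np.uint8);o[:x.shape[0],:x.shape[1]]=x;o[:y.shape[0],x.shape[1]:]=y
o=cv2.resize(o,(800,int(h*800/o.shape[1])));print(o.shape);cv2.imwrite('pics/crop0.png',o)
```

```text
(454, 800, 3)
```

View pics/top0.png

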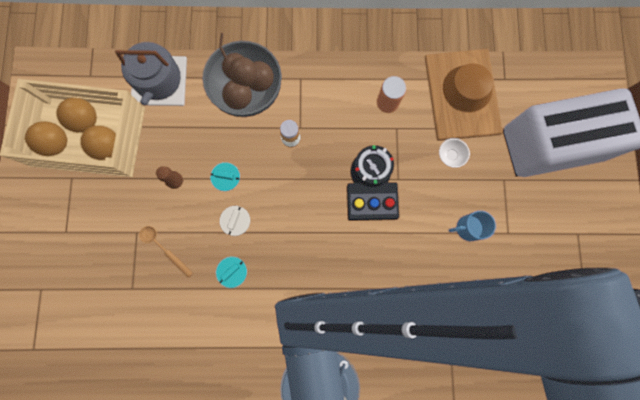

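View pics/crop0.png

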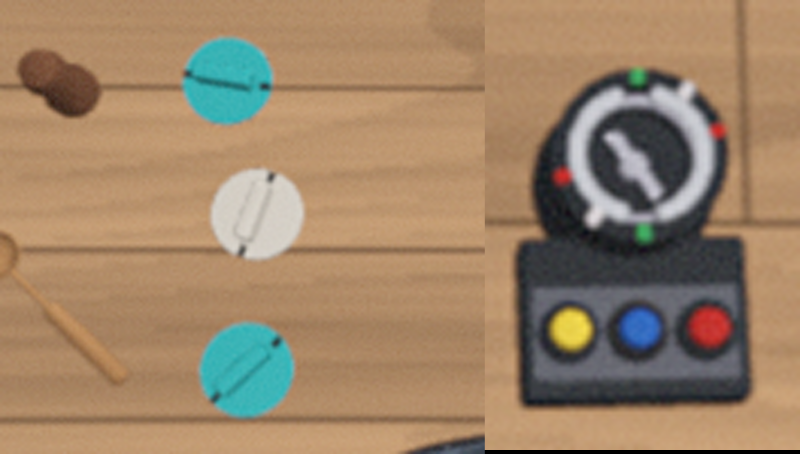

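Look-alikes: turquoise lid at pixel (225,177), turquoise lid at (231,272), and the bone lid at (235,221). The bone one is the target, and the crop confirms it. Keys from left to right are yellow (359,203), blue (374,203) and red (390,203). Green marks are at top and bottom of the mouth, so mill +x is about world +x.

```bash
python3 -m jog '42 -30 0 0 0 0 0;42 -30 0 0 0 0 0;42 -30 0 0 0 0 0;42 -30 0 0 0 0 0;42 -30 0 0 0 0 0;42 -30 0 0 0 0 0;42 -30 0 0 0 0 0;42 -30 0 0 0 0 0;42 -30 0 0 0 0 0;42 -30 0 0 0 0 0;0 0 0 0 0 0.16 0;0 0 0 0 0 0.16 0'
cat > loc.py <<'E'
from h import *
import sys
np.set_printoptions(precision=4,suppress=True)
c=snap("wrist",sys.argv[1]); print('cam',-c['R'].T@c['t'],c['R'][2])
for t in sys.argv[2:]:
    print(t,[(np.round(r['at'],4).tolist(),round(r['conf'],2),proj(c,r['at']).round()[0].tolist()) for r in place_of("wrist",t)[:3]])
s=read_state();R=s['tcp_rot'];print(s['time_s'],s['position'],'yaw',np.arctan2(R[1][0],R[0][0]),R[2],s['opening'],s['force'])
E
python3 loc.py w1 mill mill_mouth mill_half mill_deck key_blue_top key_yellow_top key_red_top
```

```text
time_s: 3.0
position: [0.5076, -0.1568, 0.2446]
tcp_rot: [[0.999, 0.034, 0.0], [0.034, -0.999, -0.0], [0.0, 0.0, -1.0]]
force: [-0.9, 0.0, 0.4]
opening: 0.008
grasp_force: 0.0
cam [ 0.5892 -0.1546  0.3833] [-0.2957 -0.011  -0.9552]
mill [([0.6161, -0.1557, 0.0001], 0.84, [321.0, 71.0]), ([0.509, -0.1588, 0.0379], 0.59, [321.0, 169.0])]
mill_mouth [([0.6116, -0.1526, 0.0909], 0.79, [318.0, 68.0]), ([0.5078, -0.1098, 0.0571], 0.24, [275.0, 173.0])]
mill_half [([0.6555, -0.183, 0.0876], 0.6, [355.0, 16.0])]
mill_deck [([0.5131, -0.1595, 0.0378], 0.96, [321.0, 165.0])]
key_blue_top [([0.5117, -0.1497, 0.0587], 0.78, [312.0, 171.0]), ([0.4472, -0.4404, -0.0023], 0.62, [527.0, 214.0])]
key_yellow_top [([0.5103, -0.1099, 0.056], 0.67, [275.0, 170.0])]
key_red_top []
3.4 [ 0.507  -0.158   0.2446] yaw 0.03739029968197643 [ 0. -0. -1.] 0.0073249862124763485 [-0.0318 -0.3017 -0.6146]
```

View pics/w1.png

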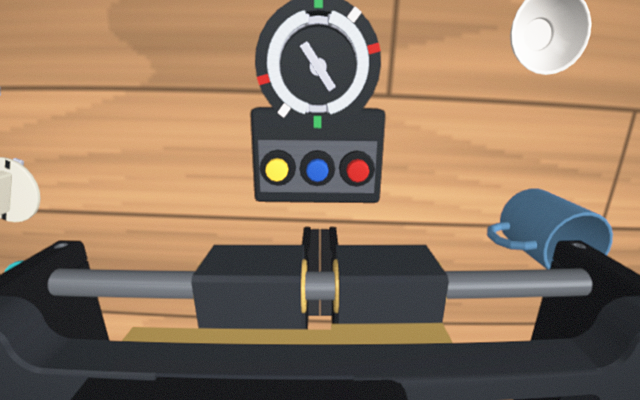

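```bash
cat > seg.py <<'E'
from h import *
import sys
np.set_printoptions(precision=4,suppress=True)
def blobs(c,lo,hi,amin=15):
    h=cv2.cvtColor(c['color'],cv2.COLOR_RGB2HSV); m=cv2.inRange(h,np.array(lo),np.array(hi))
    n,l,s,ce=cv2.connectedComponentsWithStats(m); return [(ce[i],s[i,4]) for i in range(1,n) if s[i,4]>=amin]
def show(c):
    for nm,lo,hi,z in(("yel",(22,150,120),(35,255,255),.058),("blu",(105,150,120),(122,255,255),.058),("red",(0,180,120),(6,255,255),.058),("red",(174,180,120),(180,255,255),.058),("redmark",(0,180,120),(6,255,255),.09),("green",(50,100,60),(85,255,255),.09)):
        for p,a in blobs(c,lo,hi): print(nm,p.round(1),a,atz(c,p,z)[0])
if __name__=='__main__':
    for n in sys.argv[1:]: print(n); show(capture(n))
E
python3 seg.py wrist top side
```

```text
wrist
yel [275.4 168.6] 435 [ 0.5117 -0.1118  0.058 ]
blu [315.9 169.2] 400 [ 0.5126 -0.1548  0.058 ]
red [372.7  47.4] 89 [ 0.6348 -0.2053  0.058 ]
red [262.   78.2] 80 [ 0.6025 -0.0987  0.058 ]
red [356.4 169.7] 380 [ 0.5137 -0.1979  0.058 ]
redmark [372.7  47.4] 89 [ 0.6302 -0.2004  0.09  ]
redmark [262.   78.2] 80 [ 0.6011 -0.1043  0.09  ]
redmark [356.4 169.7] 380 [ 0.521  -0.1937  0.09  ]
green [317.3   3.4] 74 [ 0.6629 -0.1512  0.09  ]
green [316.  120.9] 114 [ 0.5655 -0.1534  0.09  ]
top
side
yel [347.3 227.1] 49 [ 0.5055 -0.1168  0.058 ]
blu [359.  233.5] 42 [ 0.5078 -0.1591  0.058 ]
red [371.6 241.5] 28 [ 0.5071 -0.2056  0.058 ]
redmark [371.6 241.5] 28 [ 0.4743 -0.2356  0.09  ]
```

```bash
python3 -m jog '4.5 -2.5 40 0 0 0 0;0 0 50 0 0 0 0;0 0 50 0 0 0 0;0 0 20 0 0 0 0;0 0 0 0 0 0 0;0 0 0 0 0 0 0'; python3 loc.py w2 key_blue_top; python3 seg.py wrist
```

```text
time_s: 4.3
position: [0.5122, -0.1556, 0.0853]
tcp_rot: [[0.999, 0.037, 0.001], [0.037, -0.999, -0.001], [0.001, 0.001, -1.0]]
force: [0.8, -0.1, 0.7]
opening: 0.005
grasp_force: 0.0
cam [ 0.5936 -0.153   0.2241] [-0.2945 -0.0125 -0.9556]
key_blue_top [([0.5063, -0.1104, 0.059], 0.24, [241.0, 248.0])]
4.4 [ 0.5123 -0.1556  0.0858] yaw 0.03689954772000948 [ 0.0023  0.0014 -1.    ] 0.005962596648432819 [0.2809 0.6664 0.9733]
wrist
yel [243.4 232.1] 890 [ 0.5163 -0.112   0.058 ]
blu [313.9 228.8] 413 [ 0.5199 -0.1528  0.058 ]
red [441.8   7. ] 394 [ 0.6377 -0.2108  0.058 ]
red [200.4  72.8] 444 [ 0.603  -0.0929  0.058 ]
red [388.5 233. ] 864 [ 0.5187 -0.1963  0.058 ]
redmark [441.8   7. ] 394 [ 0.6292 -0.1997  0.09  ]
redmark [200.4  72.8] 444 [ 0.6012 -0.1044  0.09  ]
redmark [388.5 233. ] 864 [ 0.5331 -0.188   0.09  ]
green [317. 162.] 425 [ 0.5658 -0.1532  0.09  ]
```

View pics/w2.png

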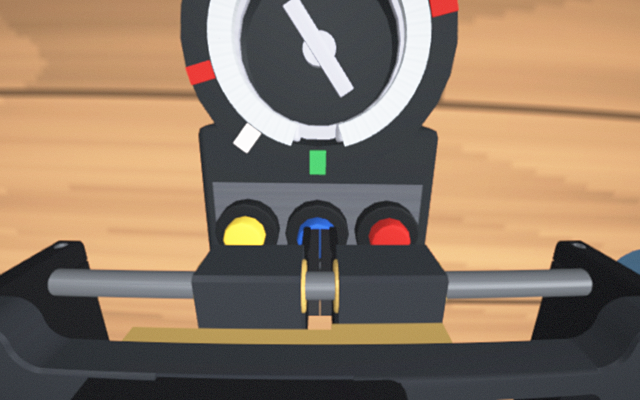

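The closed fingertips are over the blue key (317,235), with yellow (243,232) and red (388,233) clear to either side. Pressing now.

```bash
python3 -m jog '0 0 5 0 0 0 0;0 0 3 0 0 0 0;0 0 3 0 0 0 0;0 0 2 0 0 0 0;0 0 0 0 0 0 0;0 0 0 0 0 0 0'
```

```text
time_s: 5.2
position: [0.5122, -0.1555, 0.0741]
tcp_rot: [[0.999, 0.037, 0.002], [0.037, -0.999, -0.001], [0.002, 0.001, -1.0]]
force: [-2.3, 2.3, 20.2]
opening: 0.002
grasp_force: 10.5
```

```bash
python3 -m jog '0 0 -22 0 0 0 0;0 0 0 0 0 0 0;0 -22 0 0 0 0 0;0 -21.5 0 0 0 0 0;0 0 0 0 0 0 0;0 0 11 0 0 0 0;0 0 5 0 0 0 0;0 0 3 0 0 0 0;0 0 3 0 0 0 0;0 0 0 0 0 0 0;0 0 0 0 0 0 0'
```

```text
time_s: 6.58
position: [0.5101, -0.1117, 0.0741]
tcp_rot: [[0.999, 0.036, 0.001], [0.036, -0.999, -0.0], [0.001, 0.0, -1.0]]
force: [-1.9, 4.4, 22.1]
opening: 0.006
grasp_force: 11.2
```

```bash
python3 -m jog '0 0 -50 0 0 0 0;0 0 -60 0 0 0 0;0 0 -50 0 0 0 0;-6 -61 0 0 0 0 40;-6 -61 0 0 0 0 40;-6 -61 0 0 0 0 40;-6 -61 0 0 0 0 40;-6 -61 0 0 0 0 40;-6 -61 0 0 0 0 40;0 0 0 0 0 0.14 40;0 0 0 0 0 0.14 40;0 0 0 0 0 0.14 40'; python3 loc.py w3 lid lid_grip lid_lug
```

```text
time_s: 8.07
position: [0.4603, 0.2525, 0.2311]
tcp_rot: [[0.926, -0.378, -0.001], [-0.378, -0.926, -0.001], [-0.0, 0.001, -1.0]]
force: [0.4, -0.4, 0.9]
opening: 0.459
grasp_force: 0.0
cam [0.536  0.2211 0.3697] [-0.2746  0.1104 -0.9552]
lid [([0.3169, 0.2539, 0.003], 0.97, [359.0, 265.0]), ([0.5964, 0.2844, -0.0014], 0.88, [246.0, 65.0]), ([0.4657, 0.2516, 0.0012], 0.76, [318.0, 162.0])]
lid_grip [([0.4646, 0.2509, 0.0321], 0.82, [318.0, 168.0]), ([0.3153, 0.2551, 0.0339], 0.78, [361.0, 279.0]), ([0.5977, 0.2798, 0.0314], 0.59, [242.0, 59.0])]
lid_lug [([0.5001, 0.2362, 0.0037], 0.94, [319.0, 130.0]), ([0.5986, 0.3277, 0.0033], 0.62, [209.0, 79.0])]
8.275 [0.4605 0.2523 0.2313] yaw -0.38130534465395893 [-0.0002  0.0006 -1.    ] 0.4622077763727757 [ 0.0991 -0.2802 -0.0332]
```

View pics/w3.png

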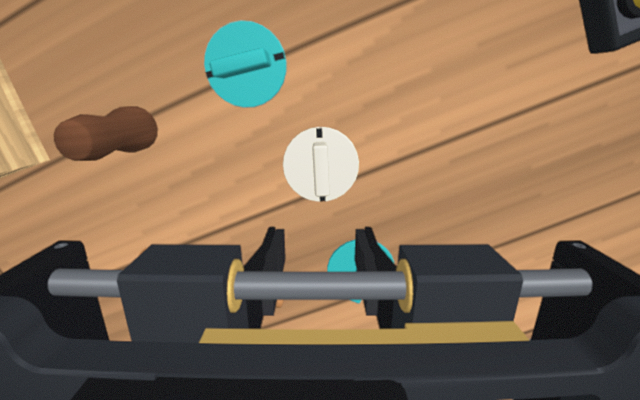

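```bash
cat > lid.py <<'E'
from h import *
import sys
np.set_printoptions(precision=4,suppress=True)
def lid(c,z=.018,guess=(.461,.252)):
    h=cv2.cvtColor(c['color'],cv2.COLOR_RGB2HSV)
    m=cv2.inRange(h,np.array((0,0,150)),np.array((180,60,255)))
    u,v=proj(c,[*guess,z])[0]; n,l,s,_=cv2.connectedComponentsWithStats(m)
    d=[np.min(np.hypot(*(np.argwhere(l==i)-[v,u]).T)) if s[i,4]>500 else 1e9 for i in range(1,n)]
    k=1+int(np.argmin(d)); mk=(l==k).astype(np.uint8)
    p=max(cv2.findContours(mk,0,2)[0],key=cv2.contourArea); hull=cv2.convexHull(p).reshape(-1,2)
    W=atz(c,hull,z)[:,:2].astype(np.float32)
    el=cv2.fitEllipse(W*1000)
    fill=cv2.fillConvexPoly(np.zeros_like(mk),hull,1)
    dark=cv2.inRange(h,np.array((0,0,0)),np.array((180,255,70)))&(cv2.dilate(fill,np.ones((3,3)))*255)
    n,l,s,ce=cv2.connectedComponentsWithStats(dark)
    pts=[(ce[i].round(1),s[i,4],atz(c,ce[i],z)[0][:2]) for i in range(1,n) if s[i,4]>8]
    print('ellipse centre/axes mm',el[0],el[1]); [print(q) for q in pts]
    if len(pts)>=2:
        pts.sort(key=lambda q:-q[1]); a,b=pts[0][2],pts[1][2]; a,b=(a,b) if a[0]>b[0] else (b,a)
        print('mid',(a+b)/2,'yaw',np.arctan2(*(a-b)[::-1]),'len',np.hypot(*(a-b)))
if __name__=='__main__':
    lid(capture('wrist'))
    s=read_state();R=s['tcp_rot'];print(s['time_s'],s['position'],np.arctan2(R[1][0],R[0][0]))
E
python3 lid.py; python3 -m jog '0 0 40 0 0 0 40;0 0 40 0 0 0 40;0 0 0 0 0 0 40;0 0 0 0 0 0 40'; python3 lid.py; python3 loc.py w4 lid_grip
```

```text
ellipse centre/axes mm (463.94189453125, 248.62213134765625) (86.55047607421875, 86.98406982421875)
(array([319.2, 132.6]), np.int32(35), array([0.4989, 0.2363]))
(array([321.7, 198.5]), np.int32(14), array([0.4261, 0.2623]))
mid [0.4625 0.2493] yaw -0.3429715522167749 len 0.07732081154326563
8.325 [0.4605 0.2524 0.2313] -0.3816781075793063
time_s: 8.82
position: [0.4614, 0.2529, 0.1525]
tcp_rot: [[0.928, -0.373, 0.002], [-0.373, -0.928, 0.0], [0.001, -0.001, -1.0]]
force: [0.5, -0.9, 0.0]
opening: 0.459
grasp_force: 0.0
ellipse centre/axes mm (464.03753662109375, 248.63259887695312) (86.39985656738281, 87.03398132324219)
(array([320.5, 144.2]), np.int32(64), array([0.4986, 0.2363]))
(array([324. , 227.5]), np.int32(10), array([0.4243, 0.2626]))
mid [0.4614 0.2494] yaw -0.3399255016547327 len 0.07889242841432362
8.875 [0.4617 0.253  0.153 ] -0.38280291200329053
cam [0.5371 0.2218 0.2918] [-0.2718  0.1108 -0.956 ]
lid_grip [([0.5947, 0.2823, 0.0298], 0.96, [221.0, 55.0]), ([0.3163, 0.2551, 0.0346], 0.78, [372.0, 324.0]), ([0.4651, 0.2521, 0.0356], 0.69, [318.0, 191.0])]
8.975 [0.4616 0.2531 0.1532] yaw -0.38286337661526604 [ 0.0028 -0.0022 -1.    ] 0.46052620509438325 [-0.0708  0.1091  0.3581]
```

```bash
python3 -m jog '4 3.2 20 0 0 -0.042 40;0 0 40 0 0 0 40;0 0 30 0 0 0 40;0 0 19 0 0 0 40;0 0 0 0 0 0 40;0 0 0 0 0 0 0;0 0 0 0 0 0 0;0 0 0 0 0 0 0;0 0 0 0 0 0 0;0 0 0 0 0 0 0;0 0 0 0 0 0 0'
```

```text
time_s: 10.35
position: [0.4636, 0.2486, 0.0434]
tcp_rot: [[0.942, -0.335, 0.002], [-0.335, -0.942, 0.001], [0.001, -0.001, -1.0]]
force: [-0.5, 1.1, 6.7]
opening: 0.18
grasp_force: 30.0
```

```bash
python3 -m jog '0 0 -20 0 0 0 0;0 0 -45 0 0 0 0;0 0 -45 0 0 0 0;0 0 -36 0 0 0 0;34.6 40.8 0 0 0 0 0;34.6 40.8 0 0 0 0 0;34.6 40.8 0 0 0 0 0;34.6 40.8 0 0 0 0 0;34.6 40.8 0 0 0 0 0;34.6 40.8 0 0 0 0 0;34.6 40.8 0 0 0 0 0;34.6 40.8 0 0 0 0 0'; python3 -m jog '0 0 0 0 0 -0.12 0;0 0 0 0 0 -0.12 0;0 0 0 0 0 -0.12 0;0 0 0 0 0 0 0;0 0 0 0 0 0 0';  python3 loc.py w5 lid lid_grip mill_mouth mill_half
```

```text
time_s: 11.85
position: [0.6144, -0.1534, 0.188]
tcp_rot: [[0.942, -0.335, -0.001], [-0.335, -0.942, 0.001], [-0.002, -0.0, -1.0]]
force: [1.2, 0.3, -0.6]
opening: 0.18
grasp_force: 30.0
time_s: 12.48
position: [0.6143, -0.1518, 0.1882]
tcp_rot: [[1.0, 0.017, -0.001], [0.017, -1.0, 0.0], [-0.001, -0.0, -1.0]]
force: [0.5, -0.1, -2.0]
opening: 0.181
grasp_force: 30.0
cam [ 0.6961 -0.151   0.3268] [-0.2967 -0.0056 -0.955 ]
lid [([0.6136, -0.151, 0.1515], 0.79, [317.0, 235.0]), ([0.7164, 0.0918, -0.0013], 0.16, [81.0, 73.0])]
lid_grip [([0.6144, -0.1501, 0.1777], 0.66, [315.0, 255.0])]
mill_mouth []
mill_half [([0.6545, -0.183, 0.0878], 0.78, [360.0, 152.0])]
12.725 [ 0.6146 -0.1518  0.1886] yaw 0.018439405192565587 [-0.  0. -1.] 0.17948093927196257 [ 0.0119 -0.5474 -1.1828]
```

View pics/w5.png

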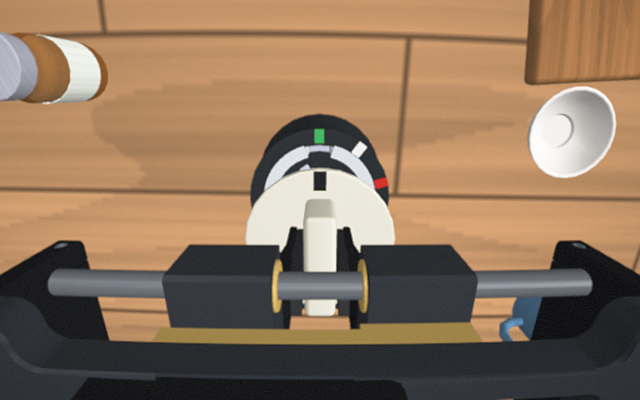

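The lid is held level. Its pointer (320,181) lies roughly in line with the green mark (319,136). I'll measure the residual offset.

Run:
```python
from seg import *
c=capture('wrist'); zl=read_state()['position'][2]-.0434
g=[b for b in blobs(c,(50,100,60),(85,255,255))]; r=blobs(c,(0,180,120),(6,255,255))+blobs(c,(174,180,120),(180,255,255))
for p,a in g: print('green',p,a,atz(c,p,.09)[0])
for p,a in r: print('red',p,a,atz(c,p,.09)[0])
h=cv2.cvtColor(c['color'],cv2.COLOR_RGB2HSV)
sub=np.zeros(h.shape[:2],np.uint8);sub[165:200,305:335]=1
d=cv2.inRange(h,np.array((0,0,0)),np.array((180,255,70)))&sub*255
# pointer blob bounded by bone
n,l,s,ce=cv2.connectedComponentsWithStats(d)
for i in range(1,n):
    if s[i,4]>8: print('dark',ce[i],s[i],atz(c,ce[i],zl+.018)[0])
# disc outline, upper arc: first bone pixel in columns
m=cv2.inRange(h,np.array((15,8,150)),np.array((40,60,255)))
m[:, :240]=0;m[:,400:]=0;m[245:]=0
n,l,s,ce=cv2.connectedComponentsWithStats(m);k=1+np.argmax(s[1:,4]);m=(l==k)
pts=[]
for v in range(195,242,2):
    q=np.flatnonzero(m[v]); pts+=[(q[0],v),(q[-1],v)]
for u in range(280,362,3):
    q=np.flatnonzero(m[:,u]); 
    if q[0]<190 and not 312<u<330: pts.append((u,q[0]))
W=atz(c,np.array(pts,float),zl+.018)[:,:2]
from scipy.optimize import least_squares
f=least_squares(lambda x:np.hypot(*(W-x[:2]).T)-x[2],[.615,-.152,.044],loss='soft_l1',f_scale=.001); print('disc',f.x, np.std(f.fun))
```

```text
green [318.6392 136.2722] 158 [ 0.6663 -0.151   0.09  ]
red [380.283  182.9057] 106 [ 0.6307 -0.2001  0.09  ]
dark [322.9655 165.6897] [309 165  26   4  58] [ 0.6599 -0.1536  0.1632]
dark [319.5294 180.4759] [314 172  12  18 187] [ 0.6517 -0.1519  0.1632]
disc [ 0.6158 -0.1526  0.0426] 0.00021986070473859569
```

```bash
python3 -m jog '0 0 25 0 0 0 0;0 0 20 0 0 0 0;0 0 0 0 0 0 0;0 0 5 0 0 0 0;0 0 5 0 0 0 0;0 0 0 0 0 0 0'; python3 -m jog '0 0 5 0 0 0 0;0 0 4 0 0 0 0;0 0 3 0 0 0 0;0 0 0 0 0 0 0'
```

```text
time_s: 13.52
position: [0.6145, -0.1519, 0.1336]
tcp_rot: [[1.0, 0.019, -0.0], [0.019, -1.0, 0.0], [-0.0, -0.0, -1.0]]
force: [0.1, -0.1, -0.6]
opening: 0.183
grasp_force: 30.0
time_s: 14.02
position: [0.6147, -0.1519, 0.1215]
tcp_rot: [[1.0, 0.019, 0.0], [0.019, -1.0, -0.0], [0.0, 0.0, -1.0]]
force: [0.2, 0.7, -0.5]
opening: 0.183
grasp_force: 30.0
```

```bash
python3 -m jog '0 0 1.5 0 0 0 0;0 0 1 0 0 0 0;0 0 0 0 0 0 0;0 0 0 0 0 0 0'
```

```text
time_s: 14.52
position: [0.6147, -0.1519, 0.1214]
tcp_rot: [[1.0, 0.019, 0.001], [0.019, -1.0, -0.0], [0.001, 0.0, -1.0]]
force: [-2.2, 1.1, 11.3]
opening: 0.177
grasp_force: 30.0
```

```bash
python3 -m jog '0 0 0 0 0 0.06 0;0 0 0 0 0 0.08 0;0 0 0 0 0 0.08 0;0 0 0 0 0 0.08 0;0 0 0 0 0 0.08 0;0 0 0 0 0 0 0'; python3 -m jog '0 0 0 0 0 0.08 0;0 0 0 0 0 0.08 0;0 0 0 0 0 0.08 0;0 0 0 0 0 0.06 0;0 0 0 0 0 0 0;0 0 0 0 0 0 0'; python3 loc.py w6 lid mill_half
```

```text
time_s: 15.28
position: [0.6155, -0.1516, 0.1214]
tcp_rot: [[0.936, -0.353, 0.002], [-0.353, -0.936, -0.0], [0.002, -0.001, -1.0]]
force: [-1.4, 1.8, 10.5]
opening: 0.179
grasp_force: 30.0
time_s: 16.02
position: [0.6155, -0.1515, 0.1214]
tcp_rot: [[0.79, -0.613, 0.003], [-0.613, -0.79, -0.0], [0.002, -0.001, -1.0]]
force: [-1.2, 2.7, 10.2]
opening: 0.181
grasp_force: 30.0
cam [ 0.6797 -0.2022  0.2602] [-0.2311  0.1809 -0.956 ]
lid [([0.6149, -0.1489, 0.08], 0.95, [316.0, 235.0])]
mill_half [([0.6572, -0.1821, 0.0868], 0.67, [316.0, 152.0])]
16.175 [ 0.6155 -0.1515  0.1214] yaw -0.6604005505751984 [ 0.0022 -0.0014 -1.    ] 0.17942547188771812 [-1.6282  2.0426 10.8354]
```

View pics/w6.png

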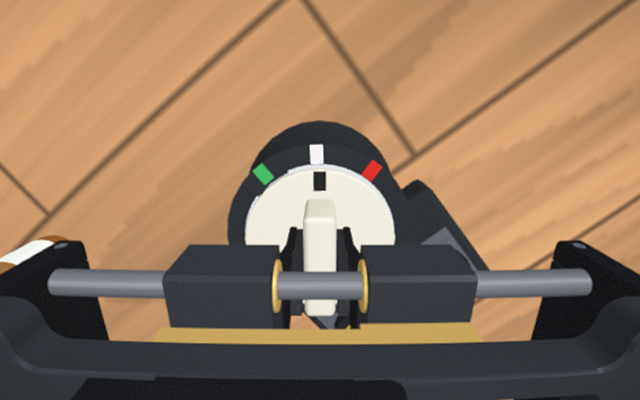

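The black pointer (320,181) is just past the white mark (316,153), as the notch play requires. It is well short of the red mark (372,171), and the disc is flat on the rim. I'll hold for a second, check, and hand in.

```bash
python3 -m jog '0 0 0 0 0 0 0;0 0 0 0 0 0 0;0 0 0 0 0 0 0;0 0 0 0 0 0 0;0 0 0 0 0 0 0;0 0 0 0 0 0 0;0 0 0 0 0 0 0;0 0 0 0 0 0 0' && python3 -c "
from rig import *
print(hand_in())"
```

```text
time_s: 17.18
position: [0.6155, -0.1515, 0.1214]
tcp_rot: [[0.79, -0.613, 0.003], [-0.613, -0.79, -0.0], [0.002, -0.001, -1.0]]
force: [-0.8, 3.4, 9.9]
opening: 0.183
grasp_force: 30.0
the job is handed in; nothing more can be done
None
```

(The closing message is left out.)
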